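# Set a dowel pin with the bench locking clamp and release it

### The arm

A 6-joint arm with a two-finger parallel gripper is mounted at the origin on a cart in front of the work surface, level with it; the furniture and walls round the work are solid. World frame = base frame: x ahead of the robot, y to its left, z up, the work surface at z = 0. Lengths are in m, angles in rad, forces in N, time in s.
With the tool pointing down it reaches from about 0.375 to 0.75 m from the base axis. Payload 9 kg.
Tool frame: the origin (TCP) lies between the finger pads; the fingertips stand 22 mm ahead of it and the grasp point (between the pads) lies 3 mm ahead of it; z points along the fingers, y is the line along which they close (so a half turn about z gives the same grasp; the last joint's range is limited). The gripper opens to 85 mm and grips with 20 to 120 N. Pads are 22 mm wide; open, the fingers measure 114 mm over their backs; the gripper's body (76 mm by 85 mm) begins 54 mm behind the grasp point. The pads swing forward as they close: fully open they stand 13 mm farther back than shut.
Start: joints at [0.892, 0.104, 0.097, 1.564, 0, 1.353], TCP at [0.267, 0.537, 0.253] pointing down, gripper open.
Joint ranges: [-2.99, 2.99], [-0.84, 1.86], [-1.1, 1.16], [-1.84, 2.11], [-1.51, 1.56], [-3.14, 3.14]. Speed limits (rad/s): [2.22, 2.22, 2.57, 3.14, 3.14, 3.14].

### API

Orientations are given as a unit quaternion [w, x, y, z].
In Python, from cell import arm gives the robot as it stands.
- The arm moves only by the tool arm_command, never from a script. Its argument "steps" is a list that holds one entry, the list of rows, each a list of 6 numbers: the shift along the tool's x, y, z in m, then the turn, a rotation vector about the tool's x, y, z in degrees. A call has 1 to 12 rows; each row is the pose to reach, as a shift and turn from the pose commanded when the call began, along the tool's axes at that moment; what a row does not reach only later rows make up. A row lasts 1/12 s, in which the tool goes at most 41.7 mm and 7.16 degrees, less where a joint would pass 70% of its speed; a pose out of reach is approached as far as the arm can. A call with a gripper value outside its range is refused whole. "hand" is the opening in per cent of the stroke, from 0 (shut) to 100 (fully open), set as the call begins (left out, the last holds). The fingers move at their own pace and stop on an object; "grip_force" is the grip in N (left out, the last holds). Time passes only in rows, so rows that repeat a pose let the fingers close. It gives the time, the measured TCP pose, the force, the opening and the grip force at its end, in the units of the state.
- arm.read_state(): the state, without advancing time (a new reading comes with each control period).
- arm.read_camera(name): name is "scene" or "top" or "wrist"; returns a dict with "frame" (480x640x3 uint8, red, green, blue), "range_z" (480x640 float32, m along the optical axis (not along the pixel's ray), 0 where there is no reading), "fx", "fy", "cx", "cy" (pixels), "k1" (the pictures are not rectified: a ray, as slopes to the right and down, at radius r is drawn at 1 + k1 r^2 times it, then the intrinsics apply), "rvec" (rotation vector, rad) and "tvec" (3), from world to camera coordinates, as OpenCV has them. Camera axes: x right, y down, z forward; pixel columns grow to the right and rows downward; lengths in m; the calibration is good to about 2 mm. A picture is of the moment at which its call begins.
- arm.close_job(): hands the job in; it is judged then, once.
The state is a dict: "clock": time; "joint_positions": joint angles; "qvel": joint speeds; "joint_efforts": joint torques, N m; "eef_pos": TCP position; "tool_rot": TCP orientation; "contact_force": force on the tool from outside, world axes, zero at the start; "moment": the same for the moment, N m; "finger_gap": opening from 0.0 (shut) to 1.0 (fully open); "finger_force": force on a finger pad.
Only numpy, scipy, OpenCV 4.12 (cv2) and the standard library are available. Lean on these libraries where they do the work, as an engineer would, in place of code of your own. Each camera call takes 0.05 s, during which the arm holds its last target. There are 200 camera calls.

### The job

Slide the block with the protruding dowel pin, pin end first, between the guide rails of the locking clamp until it rests gently against the end stop, and let go of it. Then push the clamp's long handle down, without forcing it against its stop, until it goes over centre and stays locked by itself, so that the jaw presses the pin flush. Finally flick the release lever (its tail sticks out under the end of the handle) down so that the clamp springs open, and leave the block seated on its stop with the pin flush, the other things on the bench undisturbed.

Things in the scene. Friction and masses are not known exactly. Their poses are not given: they have to be found in the camera images.
- clamp: Bench locking clamp, bolted down. Base plate 205x56 mm, top 12 mm over the bench. Origin: on the bench 8 mm from under the jaw's pivot; x runs along the plate to jaw, rails and open mouth (plate x -55 to 150 mm), the handle points to -x; z up. A 38 mm wide pillar (x -41 to 17 mm, 72 mm high) carries linkage, jaw and handle.
- nest (a point): Middle of the end stop's face, on the plate's top (clamp x 48, y 0, z 12 mm), axes as the clamp's. Block_front comes here when seated. The block slides in along -x between two rails from clamp x 120 (flared mouth) to 49 mm, clear width 34 mm, 10 mm high over the plate.
- jaw_pad (a point): Middle of the underside of the jaw's round rubber pad (17 mm across), on a spindle sprung with 12 N/mm. It comes down at clamp x = 68 mm, on the pin of a seated block. Open (at the start and after release) it stands 64 mm or more over the bench.
- jaw: The clamp's jaw arm, with spindle and pad, driven by the handle. Origin on its pivot (clamp x 8, z 58 mm). Its parts end at clamp x = 82 mm, and 150 mm over the bench.
- handle: Handle: steel bar 24 mm wide, 110 mm long from its pivot. Origin on the pivot (about clamp x -26, z 105 mm), y along the pivot axis, free end at its x = -110 mm, z out of its upper face. Carries the release lever. At the start a light spring keeps it raised by 35 to 62 degrees. Dead centre is adjustable and unknown, anywhere within 0.12 rad of level: it must be felt. Over 40 N on it is forcing.
- handle_end (a point): Place to press on the handle's upper face, 95 mm from the pivot; axes as the handle's. Pressed down about the pivot here, the handle resists with 3 to 6 N while the pin goes in, then up to 9 to 13 N, then ever less down to nothing at dead centre; from there it snaps 0.17 rad on to a hard stop and stays locked.
- lever_tail (a point): Middle of the upper face of the release lever's ribbed tail, 30 mm long, 24 mm wide, beyond the handle's end, 135 mm from its pivot. Pressed down 10 to 30 mm with 4 to 10 N it pries the locked handle over dead centre (then the lever meets its own stop); the handle springs open when the tail is let go upwards.
- release_lever (a joint): Angle of the release lever against the handle: 0 at rest (sprung back), up to 0.62 rad as the tail is pressed down.
- block_center (a point): Centre, half-way up, of the aluminium block to load (110 mm long in x, 30 mm wide in y, 40 mm high, about 0.4 kg). x points to its front, the end with the pin (10 mm across, standing out of the top 35 mm in front of this centre). Seated, it can be held by its rear half, clear of the jaw.
- block_front (a point): Middle of the lower edge of the block's front face, 55 mm in front of its centre, on its underside; axes as the block's.
- pin_block: The same block; origin in the middle of its underside.
- end_stop: The clamp's end stop, fixed on the plate: its face at clamp x 48 mm, 30 mm wide, 20 mm high.
- pin (a joint): Height of the pin: 0 flush with the block's top, -0.006 standing out 6 mm. Tight fit, about 8 N to move. At the start 4 to 6 mm stand out.
- spanner: Bystander: open-ended spanner lying flat, 193 mm long.
- bearing: Bystander: ball bearing lying flat, 47 mm across.
- steel_block: Bystander: plain ground steel block without a pin, 32x85x34 mm.
- v_block: Bystander: V-block, 42x48x36 mm.
- collet_0: Bystander: small collet standing, 26x26x34 mm.
- collet_1: Bystander: small collet standing, 26x26x34 mm.
- collet_2: Bystander: slim collet standing, 21x21x34 mm.
Things that resemble listed ones, but are neither listed nor needed, are in the scene too. What is shaped like the pin_block but turquoise is not meant.

How it is judged:
By the outcome, as a careful person would: the job done as asked, in the order asked, and still so for the second after the job is handed in, with the robot touching nothing.
It also fails if it takes over 72 s, if anything falls off the work surface, if the arm or the gripper's body presses on something with over 40 N, if the wrist force passes 120 N, or if a joint passes its speed limit or range.

## Working session

There is one attempt and no reset: what is moved stays moved. The work goes in short steps, Python scripts to look and compute and a tool call to move; the robot and the scene stay as the last step left them, time stands still between calls to the robot, and variables do not carry over. Pictures are saved under pics/ and viewed, at most 10 in all, crops included, and the job is handed in when it is done.

Besides the shell and the picture viewer there is one more tool, called after "Emit:" in YAML: its name, and indented under it one key for each argument. arm_command: Moves the arm, as the interface text tells. Its arguments: {"type":"object","properties":{"steps":{"type":"array","items":{"type":"array","items":{"type":"array","items":{"type":"number"}}}},"hand":{"type":"number"},"grip_force":{"type":"number"}},"required":["steps"]}

```bash
ls; mkdir -p pics
cat > h.py <<'E'
import numpy as np, cv2
from scipy.spatial.transform import Rotation as R
from cell import arm
def grab(n,tag):
    c=arm.read_camera(n); np.savez(f'{tag}.npz',**c); cv2.imwrite(f'pics/{tag}.png',c['frame'][...,::-1]); return c
def load(tag): return {k:v for k,v in np.load(f'{tag}.npz').items()}
def ray(c,u,v):
    K=np.array([[c['fx'],0,c['cx']],[0,c['fy'],c['cy']],[0,0,1]],float)
    d=cv2.undistortPoints(np.array([[[u,v]]],float),K,np.array([float(c['k1']),0,0,0]))[0,0]
    Rm=cv2.Rodrigues(np.asarray(c['rvec'],float))[0]; o=-Rm.T@np.ravel(c['tvec']); return o,Rm.T@np.array([d[0],d[1],1])
def atz(c,u,v,z):
    o,d=ray(c,u,v); return o+d*(z-o[2])/d[2]
def px(c,u,v):
    o,d=ray(c,u,v); u,v=int(round(u)),int(round(v)); w=c['range_z'][v-1:v+2,u-1:u+2]; w=w[w>0]
    return o+d*np.median(w) if w.size else None
def cloud(c):
    v,u=np.mgrid[0:480,0:640]; K=np.array([[c['fx'],0,c['cx']],[0,c['fy'],c['cy']],[0,0,1]],float)
    d=cv2.undistortPoints(np.stack([u,v],-1).reshape(-1,1,2).astype(float),K,np.array([float(c['k1']),0,0,0])).reshape(-1,2)
    Rm=cv2.Rodrigues(np.asarray(c['rvec'],float))[0]; z=c['range_z'].reshape(-1,1)
    return ((np.c_[d,np.ones(len(d))]*z-np.ravel(c['tvec']))@Rm).reshape(480,640,3)
E
python3 - <<'E'
from h import *
for n in('scene','top'): c=grab(n,n+'0'); print(n,c['fx'],c['k1'],ray(c,320,240))
s=arm.read_state(); print(s)
E
```

```text
pics
scene 475.5143609839026 0.0036019446481441487 (array([ 0.08236338, -0.1991634 ,  0.95181016]), array([ 0.50554394,  0.38378088, -0.77275969]))
top 461.8304185020064 0.010597867078768228 (array([0.53263258, 0.23841721, 1.10427671]), array([ 0.06648618, -0.00209183, -0.99806481]))
{'clock': 0.1, 'joint_positions': array([8.92305388e-01, 1.04631683e-01, 9.65364119e-02, 1.56386895e+00,
       1.04655703e-05, 1.35310517e+00]), 'qvel': array([ 9.32654164e-04, -2.28564227e-03,  3.58610515e-03,  1.11643084e-03,
        1.39089597e-03, -1.25990884e-05]), 'joint_efforts': array([ 7.12834502e-03, -5.58207035e+01,  5.04720676e+01,  1.30436925e-02,
       -2.20509128e-04,  2.09628053e-05]), 'eef_pos': array([0.26661378, 0.5372166 , 0.25259883]), 'tool_rot': array([-2.57709099e-04,  2.28366828e-01,  9.73574985e-01, -5.24030860e-04]), 'contact_force': array([ 0.01576533, -0.41917051,  0.16487136]), 'moment': array([-0.01279173,  0.02906211,  0.01909021]), 'finger_force': 0.0, 'finger_gap': 1.000474369334422}
```

View pics/scene0.png

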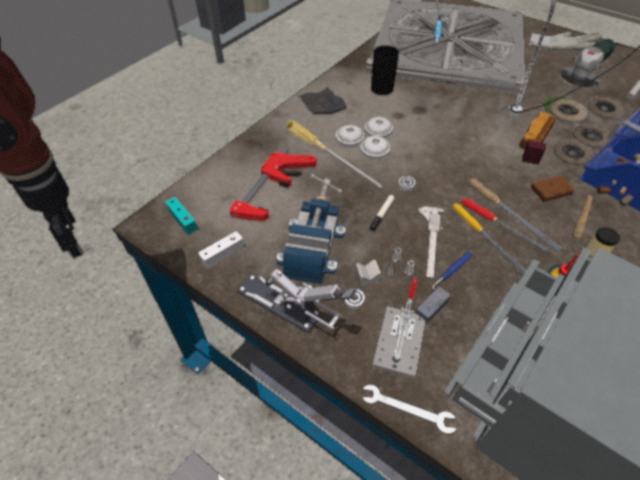

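View pics/top0.png

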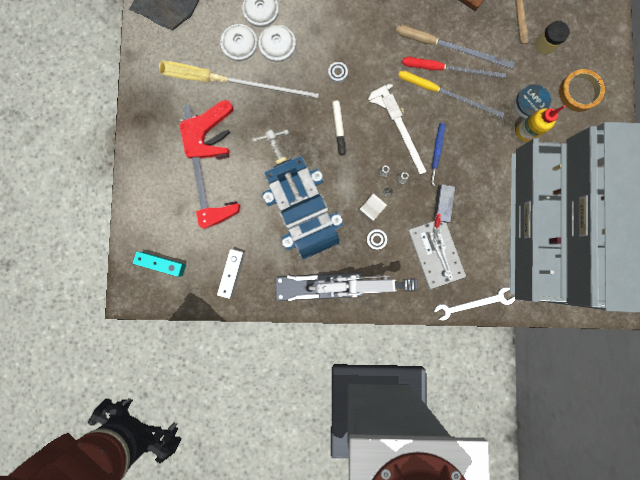

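Top view: candidates for the block are the turquoise one (158,263; excluded), the silver one with holes/pin (230,273), and the plain grey steel block (445,203). The clamp is at (277–415,287), mouth to the left. I choose (230,273) and will check it in a crop.

Run:
```python
from h import *
c=load('top0'); s=load('scene0')
a=cv2.resize(c['frame'][235:310,200:430],None,fx=3.4,fy=3.4,interpolation=cv2.INTER_CUBIC)
b=cv2.resize(s['frame'][220:340,190:380],None,fx=2.8,fy=2.8,interpolation=cv2.INTER_CUBIC)
im=np.zeros((a.shape[0]+b.shape[0],800,3),np.uint8); im[:a.shape[0],:a.shape[1]]=a; im[a.shape[0]:,:b.shape[1]]=b
print(a.shape,b.shape); cv2.imwrite('pics/crop0.png',im[...,::-1])
C=cloud(c)
for (u0,u1,v0,v1) in [(205,255,235,310)]:
    P=C[v0:v1,u0:u1].reshape(-1,3); Q=P[(P[:,2]>.03)&(P[:,2]<.06)]
    r=cv2.minAreaRect(Q[:,:2].astype(np.float32)*1000); print('block',r,len(Q),np.median(Q[:,2]))
for v in (282,287,292):
  print([tuple(np.round(C[v,u]*1000).astype(int)) for u in range(274,420,6)])
```

```text
(255, 782, 3) (336, 532, 3)
block ((522.891845703125, 443.2499084472656), (32.9240608215332, 110.39944458007812), 75.35908508300781) 672 0.03872922907233544
[(np.int64(504), np.int64(344), np.int64(2)), (np.int64(505), np.int64(328), np.int64(15)), (np.int64(505), np.int64(314), np.int64(12)), (np.int64(505), np.int64(300), np.int64(10)), (np.int64(505), np.int64(286), np.int64(9)), (np.int64(506), np.int64(272), np.int64(11)), (np.int64(506), np.int64(258), np.int64(16)), (np.int64(506), np.int64(244), np.int64(11)), (np.int64(507), np.int64(230), np.int64(30)), (np.int64(507), np.int64(216), np.int64(8)), (np.int64(508), np.int64(203), np.int64(69)), (np.int64(509), np.int64(192), np.int64(100)), (np.int64(508), np.int64(175), np.int64(35)), (np.int64(510), np.int64(166), np.int64(111)), (np.int64(510), np.int64(154), np.int64(117)), (np.int64(511), np.int64(143), np.int64(131)), (np.int64(512), np.int64(132), np.int64(142)), (np.int64(512), np.int64(120), np.int64(152)), (np.int64(512), np.int64(110), np.int64(164)), (np.int64(513), np.int64(99), np.int64(175)), (np.int64(513), np
[... 1808 characters left out ...]
, np.int64(115)), (np.int64(486), np.int64(203), np.int64(69)), (np.int64(486), np.int64(190), np.int64(63)), (np.int64(488), np.int64(178), np.int64(87)), (np.int64(489), np.int64(166), np.int64(110)), (np.int64(488), np.int64(151), np.int64(82)), (np.int64(487), np.int64(136), np.int64(67)), (np.int64(488), np.int64(123), np.int64(64)), (np.int64(488), np.int64(110), np.int64(69)), (np.int64(485), np.int64(87), np.int64(-2)), (np.int64(485), np.int64(72), np.int64(-3)), (np.int64(486), np.int64(58), np.int64(-3)), (np.int64(486), np.int64(44), np.int64(-1)), (np.int64(486), np.int64(30), np.int64(-2)), (np.int64(487), np.int64(16), np.int64(-2)), (np.int64(487), np.int64(2), np.int64(-1))]
```

View pics/crop0.png

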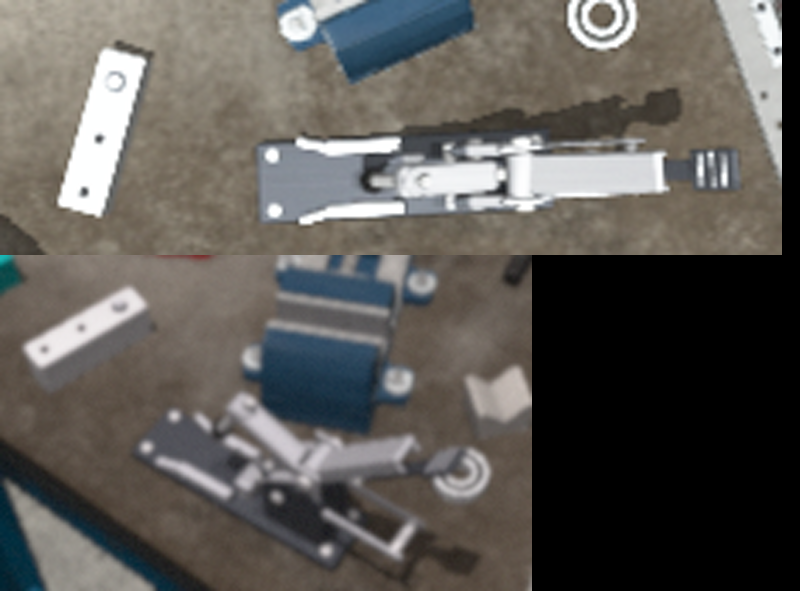

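Crop: the silver block has its pin at the upper end, (115,82) in the crop, so pixel (234,259). Its front therefore points to world +x, slightly towards −y. Clamp: plate end with screws at (280,281) and (280.6,297), rails to the right of them, handle raised, lever tail at about (411,285).

```bash
cat >> h.py <<'E'
def wcam():
    c=arm.read_camera('wrist'); s=arm.read_state(); T=R.from_quat(np.r_[s['tool_rot'][1:],s['tool_rot'][0]])
    o,d=ray(c,320,240); return c,T.inv().apply(o-s['eef_pos']),T.inv().apply(d)
def tool():
    s=arm.read_state(); return s['eef_pos'],R.from_quat(np.r_[s['tool_rot'][1:],s['tool_rot'][0]])
def down(yaw): # tool x at yaw deg, z down
    a=np.deg2rad(yaw); return R.from_matrix(np.array([[np.cos(a),np.sin(a),0],[np.sin(a),-np.cos(a),0],[0,0,-1]]))
def delta(p,Rt):
    p0,R0=tool(); print('shift mm',np.round(R0.inv().apply(np.asarray(p)-p0)*1000,1),'turn deg',np.round((R0.inv()*Rt).as_rotvec(degrees=True),1))
E
python3 - <<'E'
from h import *
c=load('top0'); C=cloud(c)
for p,z in [((280,280.9),.013),((280.6,297.1),.013),((275.9,278.2),.012),((277,300.3),.012),((288,277),.022),((289,300),.022)]: print(p,atz(c,*p,z).round(4))
P=C[270:310,330:420].reshape(-1,3); H=P[(P[:,2]>.13)]
for a in np.arange(.04,.16,.02):
    q=H[(H[:,1]>a)&(H[:,1]<a+.02)]; print(a,len(q),q[:,0].min().round(4),q[:,0].max().round(4),np.median(q,0).round(3))
P=C[235:310,205:255].reshape(-1,3); print('pin',atz(c,233.8,259,.045), 'corners mid',atz(c,230,273,.04))
w,o,d=wcam(); print('wcam',o,d,w['fx'])
E
```

```text
(280, 280.9) [0.5074 0.3285 0.013 ]
(280.6, 297.1) [0.4697 0.3261 0.013 ]
(275.9, 278.2) [0.5135 0.3384 0.012 ]
(277, 300.3) [0.462  0.3345 0.012 ]
(288, 277) [0.517  0.3093 0.022 ]
(289, 300) [0.4639 0.3057 0.022 ]
0.04 97 0.4984 0.5202 [0.509 0.053 0.197]
0.06 110 0.4977 0.5198 [0.509 0.067 0.182]
0.07999999999999999 109 0.4949 0.5191 [0.507 0.092 0.179]
0.09999999999999999 133 0.4935 0.5168 [0.505 0.11  0.163]
0.12 129 0.4924 0.516 [0.504 0.129 0.142]
0.13999999999999999 6 0.4965 0.5111 [0.505 0.141 0.131]
pin [0.5561186 0.4330047 0.045    ] corners mid [0.52398865 0.44157562 0.04      ]
wcam [ 7.10879499e-02  4.40049917e-05 -1.20234168e-01] [-0.30360008  0.02024293  0.95320272] 423.1757230267635
```

Run:
```python
from h import *
delta([.4895,.452,.15],down(165.0))
```

```text
shift mm [-237.5   22.8  102.6] turn deg [ -0.1  -0.  -11.4]
```

Emit:
arm_command:
  steps:
    - [[-0.03,0.003,0.01,0,0,-2],[-0.06,0.006,0.02,0,0,-4],[-0.09,0.009,0.03,0,0,-6],[-0.12,0.012,0.04,0,0,-8],[-0.15,0.015,0.055,0,0,-10],[-0.18,0.018,0.07,0,0,-11.4],[-0.205,0.021,0.085,0,0,-11.4],[-0.225,0.022,0.095,0,0,-11.4],[-0.235,0.0228,0.1,0,0,-11.4],[-0.2375,0.0228,0.1026,0,0,-11.4],[-0.2375,0.0228,0.1026,0,0,-11.4],[-0.2375,0.0228,0.1026,0,0,-11.4]]
  hand: 100
  grip_force: 50

```text
clock: 1.15
eef_pos: [0.4889, 0.4529, 0.1514]
tool_rot: [0.0, 0.13, 0.991, 0.0]
contact_force: [0.1, 0.3, -0.1]
finger_gap: 0.998
finger_force: 0.0
```

Run:
```python
from h import *
c=grab('wrist','w1'); print(tool()[0], tool()[1].as_matrix()[:,0], arm.read_state()['clock'])
```

```text
[0.48888646 0.45315153 0.15173798] [-9.66213732e-01  2.57741649e-01 -5.17101750e-04] 1.2
```

View pics/w1.png

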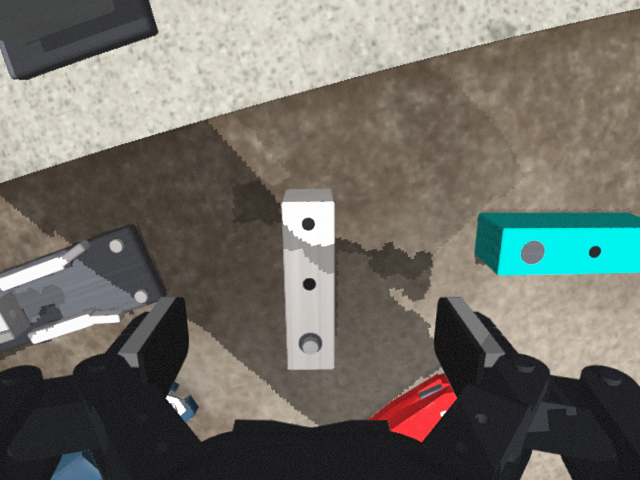

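Wrist view: the block's top face runs from (281,203)–(335,203) at the rear to (288,369)–(335,369) at the front, with the raised pin at (310,343). The clamp mouth is at left, with screws at (116,246) and (141,296).

Run:
```python
from h import *
c=load('w1')
q=[atz(c,*p,.04) for p in [(281.5,203),(334.5,203),(335,369.5),(288,369.5)]]
q=np.array(q); print(q.round(4)); ce=q.mean(0); f=(q[2]+q[3]-q[0]-q[1])/2; print('center',ce,'len',np.linalg.norm(f),'yaw',np.degrees(np.arctan2(f[1],f[0])),'w',np.linalg.norm(q[0]-q[1]),np.linalg.norm(q[2]-q[3]))
print('pin',atz(c,310,341,.045))
for p in [(116,246),(141,296)]: print(atz(c,*p,.0135).round(4))
f/=np.linalg.norm(f); yaw=np.degrees(np.arctan2(f[1],f[0])); g=ce-.035*f; print('grasp',g)
delta([g[0],g[1],.031],down(yaw+180))
```

```text
[[0.4663 0.4419 0.04  ]
 [0.474  0.4706 0.04  ]
 [0.5793 0.4446 0.04  ]
 [0.5716 0.4156 0.04  ]]
center [0.52277579 0.44319508 0.04      ] len 0.10850193617074444 yaw -13.941974685892765 w 0.029711358873015393 0.029976968059279768
pin [0.55216607 0.43539809 0.045     ]
[0.4708 0.3255 0.0135]
[0.5085 0.3284 0.0135]
grasp [0.48880688 0.45162795 0.04      ]
shift mm [ -0.3  -1.6 120.7] turn deg [ 0.1  0.  -1. ]
```

Emit:
arm_command:
  steps:
    - [[0,-0.0016,0.02,0,0,-0.8],[0,-0.0016,0.045,0,0,-0.8],[0,-0.0016,0.07,0,0,-0.8],[0,-0.0016,0.09,0,0,-0.8],[0,-0.0016,0.105,0,0,-0.8],[0,-0.0016,0.115,0,0,-0.8],[0,-0.0016,0.1205,0,0,-0.8],[0,-0.0016,0.1205,0,0,-0.8],[0,-0.0016,0.1205,0,0,-0.8]]

```text
clock: 1.95
eef_pos: [0.4894, 0.4513, 0.0313]
tool_rot: [0.0, 0.123, 0.992, 0.0]
contact_force: [-0.2, -0.2, 0.6]
finger_gap: 0.999
finger_force: 0.0
```

Emit:
arm_command:
  steps:
    - [[0,0,0,0,0,0],[0,0,0,0,0,0],[0,0,0,0,0,0],[0,0,0,0,0,0],[0,0,0,0,0,0],[0,0,0,0,0,0],[0,0,0,0,0,0],[0,0,0,0,0,0],[0,0,0,0,0,0]]
  hand: 0
  grip_force: 60

```text
clock: 2.7
eef_pos: [0.4896, 0.451, 0.0308]
tool_rot: [0.0, 0.124, 0.992, 0.0]
contact_force: [-0.8, 0.5, 5.6]
finger_gap: 0.344
finger_force: 60.5
```

```bash
cat >> h.py <<'E'
A=np.array([.4891,.3271]); AX=140.6; YC=94.25
def cl(x,y=0): # clamp mm -> world xy
    a=np.deg2rad(YC); e=np.array([np.cos(a),np.sin(a)]); n=np.array([-e[1],e[0]]); return A+e*(x-AX)/1000+n*y/1000
E
python3 - <<'E'
from h import *
print(cl(224),cl(137),cl(0)); delta([*cl(224),.085],down(YC))
E
```

```text
[0.48291935 0.41027067] [0.48936679 0.3235099 ] [0.49951965 0.18688662]
shift mm [ -3.6 -41.1 -54.2] turn deg [ 0.1 -0.  71.6]
```

Emit:
arm_command:
  steps:
    - [[0,0,-0.005,0,0,0],[0,0,-0.02,0,0,0],[0,-0.005,-0.04,0,0,5],[0,-0.01,-0.054,0,0,12],[0,-0.015,-0.054,0,0,19],[-0.001,-0.02,-0.054,0,0,26],[-0.001,-0.025,-0.054,0,0,33],[-0.002,-0.03,-0.054,0,0,40],[-0.002,-0.034,-0.054,0,0,47],[-0.003,-0.038,-0.054,0,0,54],[-0.003,-0.04,-0.054,0,0,61],[-0.0036,-0.041,-0.054,0,0,67]]

```text
clock: 3.7
eef_pos: [0.4818, 0.4093, 0.0831]
tool_rot: [-0.0, 0.653, 0.757, -0.001]
contact_force: [-0.5, 0.1, -4.4]
finger_gap: 0.337
finger_force: 60.1
```

Run:
```python
from h import *
delta([*cl(224),.085],down(YC))
```

```text
shift mm [ 0.8  1.3 -1.9] turn deg [-0.1  0.1  4.2]
```

Emit:
arm_command:
  steps:
    - [[0,0,0,0,0,4.2],[0,0,0,0,0,4.6],[0,0,0,0,0,4.6],[0,0,0,0,0,4.6]]

```text
clock: 4.03
eef_pos: [0.4823, 0.4099, 0.0837]
tool_rot: [-0.0, 0.68, 0.733, -0.0]
contact_force: [0.4, -0.1, -5.7]
finger_gap: 0.342
finger_force: 60.1
```

Run:
```python
from h import *
c=grab('wrist','w2'); delta([*cl(224),.085],down(YC)); print(tool()[0])
```

```text
shift mm [ 0.3  0.5 -1.2] turn deg [-0.   0.   0.1]
[0.48244704 0.40997015 0.08382722]
```

View pics/w2.png

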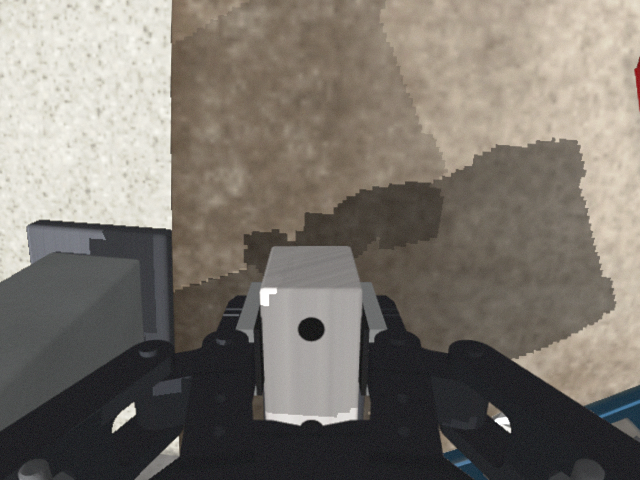

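Wrist view: only the rear top of the held block is visible, with corners (260,288) and (361,288) and the hole at (311,328). I'll check its tilt and heading by depth and from the top camera.

Run:
```python
from h import *
c=load('w2'); C=cloud(c)
P=C[295:415,268:354].reshape(-1,3); A_=np.c_[P[:,:2]-P[:,:2].mean(0),np.ones(len(P))]; k=np.linalg.lstsq(A_,P[:,2],rcond=None)[0]; print('wrist plane slopes',k, P[:,:2].mean(0))
t=grab('top','t2'); C=cloud(t); P=C.reshape(-1,3)
m=(P[:,2]>.08)&(P[:,2]<.105)&(P[:,0]>.45)&(P[:,0]<.53)&(P[:,1]>.30)&(P[:,1]<.40); Q=P[m]; print(len(Q), cv2.minAreaRect(Q[:,:2].astype(np.float32)*1000))
A_=np.c_[Q[:,:2]-Q[:,:2].mean(0),np.ones(len(Q))]; print('top plane',np.linalg.lstsq(A_,Q[:,2],rcond=None)[0])
x0,y0,w,h=215,225,125,95
im=cv2.resize(t['frame'][y0:y0+h,x0:x0+w],None,fx=6,fy=6,interpolation=cv2.INTER_CUBIC); cv2.imwrite('pics/t2c.png',im[...,::-1])
```

```text
wrist plane slopes [-0.01064843  0.15412737  0.09301492] [0.48172129 0.40857776]
445 ((486.6686096191406, 355.2310485839844), (29.831377029418945, 70.77427673339844), 4.344355583190918)
top plane [-5.10888785e-05 -2.19328679e-03  9.16917334e-02]
```

View pics/t2c.png

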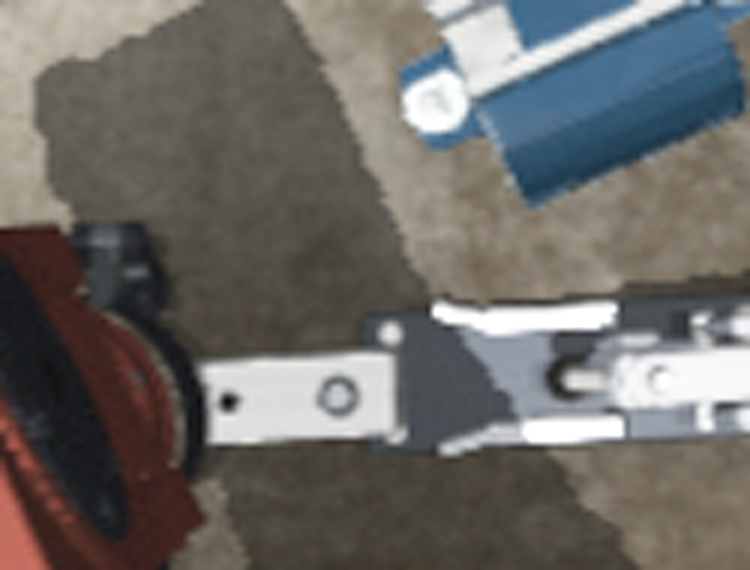

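Crop: the block is level and in line with the clamp, pin forward at (338,396). The rails' inner edges at crop x 560 are y≈328 and y≈422.

Run:
```python
from h import *
t=load('t2')
f=lambda u,v,z: atz(t,215+u/6-.42,225+v/6-.42,z)
for u,v,z in [(560,330,.022),(560,421,.022),(390,332,.0135),(396,433,.0135),(395,353,.093),(392,440,.093),(207,362,.093),(207,444,.093),(338,396,.099),(380,354,.093),(380,441,.093),(575,380,.06)]:
    p=f(u,v,z); a=np.deg2rad(YC); e=np.array([np.cos(a),np.sin(a)]); d=p[:2]-cl(0); print((u,v),p.round(4),'clamp x,y',(d@e*1000).round(1),((e[0]*d[1]-e[1]*d[0])*1000).round(1))
```

```text
(560, 330) [0.5118 0.2627 0.022 ] clamp x,y 74.7 -17.9
(560, 421) [0.4768 0.2621 0.022 ] clamp x,y 76.7 17.1
(390, 332) [0.5097 0.3295 0.0135] clamp x,y 141.5 -20.7
(396, 433) [0.4705 0.3262 0.0135] clamp x,y 141.0 18.6
(395, 353) [0.5038 0.3208 0.093 ] clamp x,y 133.3 -14.2
(392, 440) [0.4725 0.3212 0.093 ] clamp x,y 135.9 17.0
(207, 362) [0.4993 0.389  0.093 ] clamp x,y 201.6 -14.8
(207, 444) [0.4699 0.3881 0.093 ] clamp x,y 202.8 14.6
(338, 396) [0.4882 0.3405 0.099 ] clamp x,y 154.0 -0.1
(380, 354) [0.5034 0.3263 0.093 ] clamp x,y 138.7 -14.2
(380, 441) [0.4721 0.3255 0.093 ] clamp x,y 140.3 17.1
(575, 380) [0.4941 0.2559 0.06  ] clamp x,y 69.2 0.3
```

Emit:
arm_command:
  steps:
    - [[0,0.0003,0.015,0,0,0],[0,0.0003,0.028,0,0,0],[0,0.0003,0.034,0,0,0],[0,0.0003,0.037,0,0,0],[-0.004,0.0003,0.037,0,0,0],[-0.01,0.0003,0.037,0,0,0],[-0.016,0.0003,0.037,0,0,0],[-0.022,0.0003,0.037,0,0,0],[-0.028,0.0003,0.037,0,0,0],[-0.034,0.0003,0.037,0,0,0],[-0.038,0.0003,0.037,0,0,0],[-0.04,0.0003,0.037,0,0,0]]

```text
clock: 5.13
eef_pos: [0.4861, 0.3695, 0.0474]
tool_rot: [0.0, 0.681, 0.732, 0.0]
contact_force: [0.7, 0.1, -4.3]
finger_gap: 0.337
finger_force: 60.0
```

Emit:
arm_command:
  steps:
    - [[-0.005,0,0.001,0,0,0],[-0.011,0,0.002,0,0,0],[-0.017,0,0.002,0,0,0],[-0.023,0,0.002,0,0,0],[-0.029,0,0.002,0,0,0],[-0.034,0,0.002,0,0,0],[-0.038,0,0.002,0,0,0],[-0.04,0,0.002,0,0,0],[-0.041,0,0.002,0,0,0],[-0.041,0,0.002,0,0,0]]

```text
clock: 5.97
eef_pos: [0.489, 0.3292, 0.0453]
tool_rot: [0.0, 0.681, 0.732, 0.0]
contact_force: [0.9, -0.2, -4.7]
finger_gap: 0.335
finger_force: 60.0
```

Emit:
arm_command:
  steps:
    - [[0,0,0.0005,0,0,0],[0,0,0.001,0,0,0],[0,0,0.0015,0,0,0],[0,0,0.002,0,0,0],[0,0,0.002,0,0,0],[0,0,0.002,0,0,0]]

```text
clock: 6.47
eef_pos: [0.4889, 0.3294, 0.0431]
tool_rot: [-0.0, 0.681, 0.733, -0.0]
contact_force: [-0.1, 0.4, -4.4]
finger_gap: 0.34
finger_force: 60.0
```

Emit:
arm_command:
  steps:
    - [[-0.0007,0,0,0,0,0],[-0.0014,0,0,0,0,0],[-0.0021,0,0,0,0,0],[-0.0028,0,0,0,0,0],[-0.0035,0,0,0,0,0],[-0.0035,0,0,0,0,0]]

```text
clock: 6.97
eef_pos: [0.4892, 0.3269, 0.0436]
tool_rot: [-0.001, 0.681, 0.733, 0.001]
contact_force: [-0.8, 6.2, -4.4]
finger_gap: 0.344
finger_force: 60.2
```

Emit:
arm_command:
  steps:
    - [[0.001,0,0,0,0,0],[0.0015,0,0.0005,0,0,0],[0.0015,0,0.001,0,0,0],[0.0015,0,0.0015,0,0,0],[0.0015,0,0.002,0,0,0],[0.0015,0,0.002,0,0,0]]

```text
clock: 7.47
eef_pos: [0.4892, 0.3273, 0.0428]
tool_rot: [0.0, 0.681, 0.733, 0.0]
contact_force: [-6.6, -2.5, 11.7]
finger_gap: 0.34
finger_force: 62.3
```

Run:
```python
from h import *
t=grab('top','t3'); s=grab('scene','s3')
a=cv2.resize(t['frame'][265:312,255:355],None,fx=8,fy=8,interpolation=cv2.INTER_CUBIC)[:330]
b=cv2.resize(s['frame'][240:325,215:345],None,fx=4,fy=4,interpolation=cv2.INTER_CUBIC)[:265]
im=np.zeros((600,800,3),np.uint8); im[:a.shape[0],:a.shape[1]]=a; im[330:330+b.shape[0],:b.shape[1]]=b[:270]
cv2.imwrite('pics/c3.png',im[...,::-1])
```

```text
(no output)
```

View pics/c3.png

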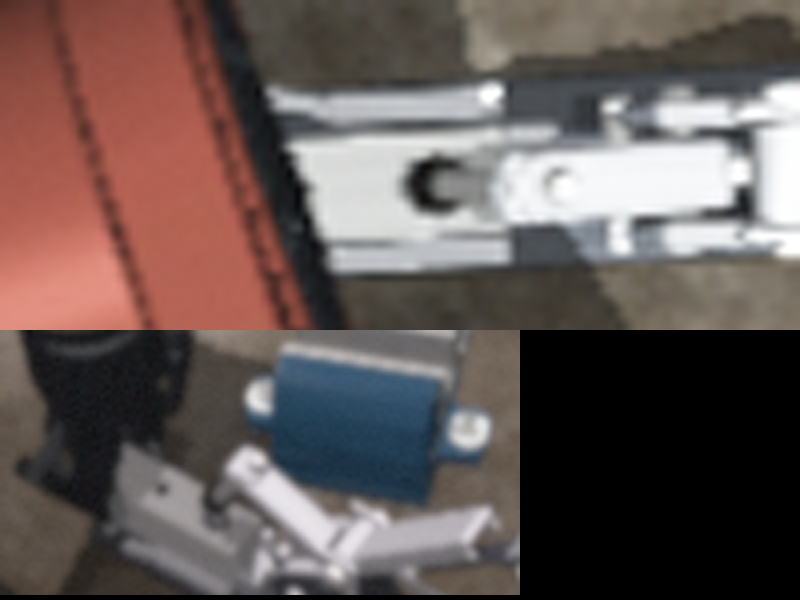

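Crop: the block is between the rails, its front at about the rail ends (crop x≈500), with the open jaw's pad above it. The block is down on the plate. I'll relieve the side load, press lightly to the stop and release.

Emit:
arm_command:
  steps:
    - [[0,-0.0003,-0.0006,0,0,0],[-0.0005,-0.0005,-0.0008,0,0,0],[-0.001,-0.0006,-0.0008,0,0,0],[-0.0015,-0.0006,-0.0008,0,0,0],[-0.002,-0.0006,-0.0008,0,0,0],[-0.002,-0.0006,-0.0008,0,0,0]]

```text
clock: 8.07
eef_pos: [0.4892, 0.3269, 0.0429]
tool_rot: [-0.001, 0.68, 0.733, 0.002]
contact_force: [-1.7, 10.7, 4.0]
finger_gap: 0.343
finger_force: 61.1
```

Emit:
arm_command:
  steps:
    - [[0.0004,0,0,0,0,0],[0.0008,0,0,0,0,0],[0.0009,0,0,0,0,0]]

```text
clock: 8.32
eef_pos: [0.4892, 0.3269, 0.0428]
tool_rot: [0.0, 0.681, 0.733, 0.001]
contact_force: [-0.9, 4.7, 4.6]
finger_gap: 0.344
finger_force: 61.3
```

Emit:
arm_command:
  steps:
    - [[0,0,0,0,0,0],[0,0,0,0,0,0],[0,0,0,0,0,0],[0,0,0,0,0,0],[0,0,0,0,0,0]]
  hand: 70

```text
clock: 8.73
eef_pos: [0.4885, 0.3259, 0.0418]
tool_rot: [0.0, 0.681, 0.732, -0.0]
contact_force: [-0.6, 0.1, -0.1]
finger_gap: 0.7
finger_force: 0.0
```

Emit:
arm_command:
  steps:
    - [[0,0,-0.015,0,0,0],[0,0,-0.045,0,0,0],[0,0,-0.08,0,0,0],[0,0,-0.115,0,0,0],[0,0,-0.15,0,0,0],[0,0,-0.185,0,0,0],[0,0,-0.21,0,0,0],[0,0,-0.225,0,0,0],[0,0,-0.23,0,0,0],[0,0,-0.23,0,0,0]]

```text
clock: 9.57
eef_pos: [0.4891, 0.3263, 0.2731]
tool_rot: [0.001, 0.681, 0.733, 0.001]
contact_force: [0.8, 0.4, 0.5]
finger_gap: 0.699
finger_force: 0.0
```

Run:
```python
from h import *
w=grab('wrist','w4'); t=grab('top','t4')
C=cloud(w); a=np.deg2rad(YC); e=np.array([np.cos(a),np.sin(a)]); n=np.array([-e[1],e[0]])
def cxy(P): d=P[...,:2]-cl(0); return np.stack([d@e,d@n,P[...,2]],-1)*1000
for nm,c in(('t',t),('w',w)):
    P=cxy(cloud(c)[c['range_z']>0]); 
    H=P[(P[:,0]<-45)&(P[:,0]>-175)&(abs(P[:,1])<14)&(P[:,2]>110)&(P[:,2]<240)]
    for x in range(-170,-40,12):
        q=H[(H[:,0]>=x)&(H[:,0]<x+12)]
        if len(q)>5: print(nm,x+6,len(q),np.median(q,0).round(1))
P=cxy(cloud(t)[t['range_z']>0]); Q=P[(P[:,2]>46)&(P[:,2]<56)&(P[:,0]>84)&(P[:,0]<175)&(abs(P[:,1])<20)]; print('block',Q.min(0),Q.max(0),np.median(Q,0)); print(cv2.minAreaRect(Q[:,:2].astype(np.float32)))
print(tool()[0])
im=cv2.resize(t['frame'][262:312,250:430],None,fx=4.4,fy=4.4,interpolation=cv2.INTER_CUBIC); cv2.imwrite('pics/c4.png',im[...,::-1])
```

```text
t -140 45 [-136.8    1.   199.9]
t -128 87 [-128.   -1.  192.]
t -116 63 [-117.8    0.5  179.5]
t -104 42 [-103.9    0.3  170.6]
t -92 80 [-91.6  -0.7 179.1]
t -80 82 [-80.1   0.9 166.3]
t -68 85 [-68.   -1.2 153.3]
t -56 77 [-55.9  -1.6 140.8]
t -44 31 [-47.8   0.3 131.1]
block [ 84.08965194 -14.90577796  46.28087125] [135.3961893   14.73984435  55.4487988 ] [106.80691994  -0.70704347  50.98467663]
((109.55717468261719, 0.006335258483886719), (50.764137268066406, 29.872718811035156), 1.8012713193893433)
[0.48826012 0.32603421 0.27057119]
```

View pics/w4.png

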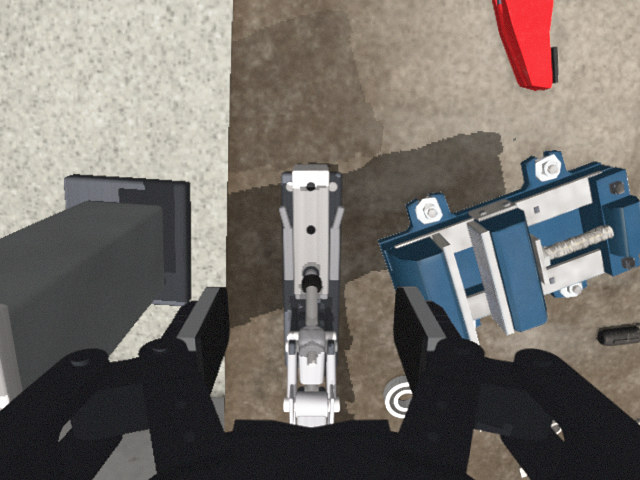

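Wrist view: the block lies between the rails, rear end at (311,171), middle hole at (311,230), jaw open above the pin. The handle is raised about 47°, with its press point near clamp (−89, 0, 177) mm.

```bash
cat >> h.py <<'E'
def wc(p):
    a=np.deg2rad(YC); e=np.array([np.cos(a),np.sin(a)]); n=np.array([-e[1],e[0]]); d=np.asarray(p)[:2]-cl(0); return (np.r_[d@e,d@n,p[2]]*1000).round(1)
E
python3 - <<'E'
from h import *
w=load('w4')
for p in [(311,171),(311,230),(311,186)]: print(wc(atz(w,*p,.052)))
w=load('w1'); print('old holes',[np.round(np.linalg.norm(atz(w,*p,.04)[:2]-np.array([.5228,.4432])),4) for p in [(309,284),(308,224)]])
print(wc(tool()[0])); delta([*cl(-78),.27],down(YC))
E
```

```text
[1.604e+02 1.000e-01 5.200e+01]
[110.7   0.2  52. ]
[1.481e+02 1.000e-01 5.200e+01]
old holes [np.float64(0.0051), np.float64(0.0421)]
[139.6   0.9 270.6]
shift mm [-217.6    1.1    0.7] turn deg [-0.1  0.  -0.1]
```

Emit:
arm_command:
  steps:
    - [[-0.015,0,0,0,0,0],[-0.04,0,0,0,0,0],[-0.07,0,0,0,0,0],[-0.1,0,0,0,0,0],[-0.13,0,0,0,0,0],[-0.16,0,0,0,0,0],[-0.185,0,0,0,0,0],[-0.205,0,0,0,0,0],[-0.215,0,0,0,0,0],[-0.217,0,0,0,0,0],[-0.217,0,0,0,0,0]]
  hand: 0
  grip_force: 30

```text
clock: 10.58
eef_pos: [0.5041, 0.1098, 0.2711]
tool_rot: [-0.001, 0.681, 0.732, -0.0]
contact_force: [0.3, -0.4, -0.6]
finger_gap: 0.0
finger_force: 0.0
```

Run:
```python
from h import *
print(wc(tool()[0])); delta([*cl(-80),.205],down(YC)); s=arm.read_state(); print(s['finger_gap'],s['contact_force'])
```

```text
[-77.3   1.1 271.1]
shift mm [-2.8  1.2 66.1] turn deg [-0.1 -0.  -0.1]
0.0003219975699159342 [ 0.28026076 -0.36352985 -0.57226227]
```

Run:
```python
from h import *
t=load('t4'); w=load('w4')
a=cv2.resize(t['frame'][270:306,268:348],None,fx=8,fy=8,interpolation=cv2.INTER_CUBIC)
b=cv2.resize(w['frame'][155:315,265:355],None,fx=1,fy=1)
b=cv2.rotate(cv2.resize(b,None,fx=5,fy=3.5,interpolation=cv2.INTER_CUBIC)[:, :],cv2.ROTATE_90_COUNTERCLOCKWISE)
b=cv2.resize(b,(800,310)); im=np.zeros((600,800,3),np.uint8); im[:288,:640]=a; im[290:]=b; cv2.imwrite('pics/c5.png',im[...,::-1])
```

```text
(no output)
```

View pics/c5.png

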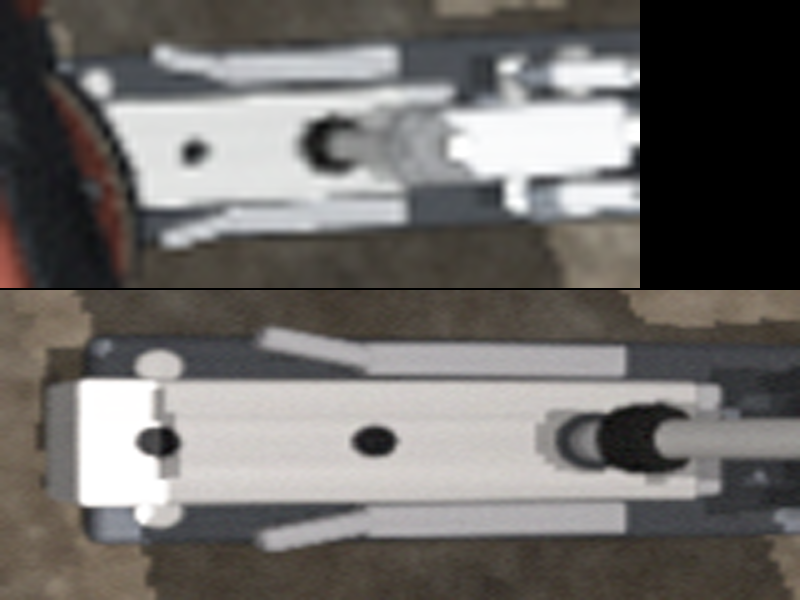

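Crops: the block's front meets the end stop directly (lower crop x≈697–720), rails on both sides are even, and the pin is under the pad's line. It looks seated. One relative check against the plate end, which is at image row 172.6 in the same picture, then on to the handle.

Run:
```python
from h import *
w=load('w4')
for u,v,z in [(311,172.6,.012),(335,186.6,.0135),(345,228,.022),(335,280,.022),(311,171,.052),(318,294.5,.052)]: print(u,v,wc(atz(w,u,v,z)))
```

```text
311 172.6 [153.1   0.   12. ]
335 186.6 [140.5 -21.8  13.5]
345 228 [103.7 -31.   22. ]
335 280 [ 52.4 -22.6  22. ]
311 171 [1.604e+02 1.000e-01 5.200e+01]
318 294.5 [51.4 -5.9 52. ]
```

Emit:
arm_command:
  steps:
    - [[-0.001,0.001,0.01,0,0,0],[-0.002,0.001,0.025,0,0,0],[-0.003,0.0012,0.04,0,0,0],[-0.003,0.0012,0.05,0,0,0],[-0.003,0.0012,0.056,0,0,0],[-0.003,0.0012,0.06,0,0,0],[-0.003,0.0012,0.063,0,0,0],[-0.003,0.0012,0.066,0,0,0],[-0.003,0.0012,0.066,0,0,0]]

```text
clock: 11.33
eef_pos: [0.5059, 0.107, 0.2059]
tool_rot: [0.0, 0.681, 0.733, 0.0]
contact_force: [-0.9, 1.2, 0.0]
finger_gap: 0.001
finger_force: 0.0
```

Emit:
arm_command:
  steps:
    - [[0,0,0.003,0,0,0],[-0.001,0,0.006,0,0,0],[-0.002,0,0.009,0,0,0],[-0.003,0,0.012,0,0,0],[-0.005,0,0.015,0,0,0],[-0.006,0,0.018,0,0,0],[-0.008,0,0.021,0,0,0],[-0.01,0,0.024,0,0,0],[-0.011,0,0.026,0,0,0],[-0.012,0,0.028,0,0,0]]

```text
clock: 12.17
eef_pos: [0.507, 0.0945, 0.1785]
tool_rot: [0.0, 0.681, 0.732, 0.0]
contact_force: [-2.2, -0.3, 7.2]
finger_gap: 0.001
finger_force: 2.8
```

Force is 7 N, pushing as expected. I'll continue down the arc.

Emit:
arm_command:
  steps:
    - [[-0.001,0,0.002,0,0,0],[-0.002,0,0.004,0,0,0],[-0.003,0,0.006,0,0,0],[-0.004,0,0.008,0,0,0],[-0.005,0,0.01,0,0,0],[-0.006,0,0.012,0,0,0],[-0.007,0,0.014,0,0,0],[-0.008,0,0.016,0,0,0]]

```text
clock: 12.83
eef_pos: [0.5079, 0.0863, 0.1631]
tool_rot: [0.001, 0.681, 0.732, 0.0]
contact_force: [-3.5, -2.1, 10.1]
finger_gap: -0.004
finger_force: 4.7
```

Emit:
arm_command:
  steps:
    - [[-0.001,0,0.002,0,0,0],[-0.002,0,0.004,0,0,0],[-0.003,0,0.006,0,0,0],[-0.004,0,0.008,0,0,0],[-0.005,0,0.01,0,0,0],[-0.006,0,0.012,0,0,0]]

```text
clock: 13.33
eef_pos: [0.5082, 0.0811, 0.151]
tool_rot: [0.0, 0.681, 0.733, 0.001]
contact_force: [-1.9, 2.8, 9.6]
finger_gap: -0.0
finger_force: 5.2
```

Emit:
arm_command:
  steps:
    - [[-0.0005,0,0.0015,0,0,0],[-0.001,0,0.003,0,0,0],[-0.0015,0,0.0045,0,0,0],[-0.002,0,0.006,0,0,0],[-0.002,0,0.006,0,0,0]]

```text
clock: 13.75
eef_pos: [0.5083, 0.0792, 0.1447]
tool_rot: [0.0, 0.681, 0.733, 0.001]
contact_force: [-0.9, 3.6, 7.9]
finger_gap: -0.001
finger_force: 4.3
```

Emit:
arm_command:
  steps:
    - [[-0.0005,0,0.0015,0,0,0],[-0.001,0,0.003,0,0,0],[-0.001,0,0.004,0,0,0],[-0.001,0,0.004,0,0,0]]

```text
clock: 14.08
eef_pos: [0.5084, 0.0784, 0.1406]
tool_rot: [0.0, 0.681, 0.733, 0.001]
contact_force: [-1.6, 4.2, 7.4]
finger_gap: -0.002
finger_force: 3.8
```

Emit:
arm_command:
  steps:
    - [[-0.0005,0,0.0015,0,0,0],[-0.001,0,0.003,0,0,0],[-0.001,0,0.004,0,0,0],[-0.001,0,0.004,0,0,0]]

```text
clock: 14.42
eef_pos: [0.5084, 0.0776, 0.1364]
tool_rot: [-0.0, 0.681, 0.733, 0.001]
contact_force: [-0.4, 4.2, 6.3]
finger_gap: 0.001
finger_force: 3.0
```

Emit:
arm_command:
  steps:
    - [[0,0,0.001,0,0,0],[0,0,0.002,0,0,0],[0,0,0.003,0,0,0],[0,0,0.003,0,0,0]]

```text
clock: 14.75
eef_pos: [0.5084, 0.0773, 0.1334]
tool_rot: [0.0, 0.681, 0.733, 0.001]
contact_force: [0.5, 3.2, 5.2]
finger_gap: 0.004
finger_force: 2.5
```

Emit:
arm_command:
  steps:
    - [[0,0,0.001,0,0,0],[0,0,0.002,0,0,0],[0,0,0.003,0,0,0],[0,0,0.004,0,0,0],[0,0,0.004,0,0,0]]

```text
clock: 15.17
eef_pos: [0.5084, 0.077, 0.1292]
tool_rot: [0.0, 0.681, 0.733, 0.001]
contact_force: [1.3, 1.6, 4.5]
finger_gap: -0.002
finger_force: 1.9
```

Emit:
arm_command:
  steps:
    - [[0,0,0.001,0,0,0],[0,0,0.002,0,0,0],[0,0,0.003,0,0,0],[0,0,0.003,0,0,0]]

```text
clock: 15.5
eef_pos: [0.5081, 0.0768, 0.1257]
tool_rot: [0.0, 0.681, 0.732, -0.0]
contact_force: [2.9, 0.1, 3.1]
finger_gap: -0.001
finger_force: 1.2
```

Emit:
arm_command:
  steps:
    - [[0,0,0.001,0,0,0],[0,0,0.002,0,0,0],[0,0,0.003,0,0,0],[0,0,0.003,0,0,0]]

```text
clock: 15.83
eef_pos: [0.5075, 0.0769, 0.1223]
tool_rot: [-0.0, 0.681, 0.732, -0.0]
contact_force: [-1.0, -0.4, 0.6]
finger_gap: 0.0
finger_force: 0.2
```

Emit:
arm_command:
  steps:
    - [[0,0,0.001,0,0,0],[0,0,0.002,0,0,0],[0,0,0.002,0,0,0]]

```text
clock: 16.08
eef_pos: [0.5076, 0.077, 0.1204]
tool_rot: [-0.0, 0.681, 0.733, -0.0]
contact_force: [0.4, -0.1, 0.1]
finger_gap: -0.004
finger_force: 0.0
```

Force has gone to zero, so the handle has probably snapped over. I'll lift off and check by depth.

Emit:
arm_command:
  steps:
    - [[0,0,-0.01,0,0,0],[0,0,-0.03,0,0,0],[0.01,0,-0.06,0,0,0],[0.03,0,-0.08,0,0,0],[0.05,0,-0.09,0,0,0],[0.05,0,-0.09,0,0,0]]

```text
clock: 16.58
eef_pos: [0.5053, 0.1292, 0.215]
tool_rot: [0.001, 0.68, 0.733, 0.002]
contact_force: [-0.5, 0.1, 0.3]
finger_gap: -0.001
finger_force: 0.0
```

```bash
cat > hd.py <<'E'
from h import *
import sys
tag=sys.argv[1]
for nm in('top','scene','wrist'):
    c=grab(nm,nm+tag); C=cloud(c); m=c['range_z']>0; P=C[m]
    a=np.deg2rad(YC); e=np.array([np.cos(a),np.sin(a)]); n=np.array([-e[1],e[0]]); d=P[:,:2]-cl(0); P=np.c_[d@e,d@n,P[:,2]]*1000
    for lo,hi in [(-180,-60),(60,82)]:
        H=P[(P[:,0]<hi)&(P[:,0]>lo)&(abs(P[:,1])<9)&(P[:,2]>50)&(P[:,2]<(240 if lo<0 else 150))]
        print(nm,[(x+5,int(len(q)),*np.percentile(q[:,2],[20,50,80]).round(0).astype(int).tolist()) for x in range(lo,hi,10) if len(q:=H[(H[:,0]>=x)&(H[:,0]<x+10)])>5])
print(wc(tool()[0]))
E
python3 hd.py 6
```

```text
top []
top [(65, 40, 113, 115, 117), (75, 30, 59, 63, 106), (85, 7, 51, 53, 53)]
scene [(-165, 36, 54, 56, 58), (-155, 34, 57, 59, 60), (-145, 36, 59, 61, 62), (-135, 41, 59, 63, 80), (-125, 41, 81, 83, 84), (-115, 37, 84, 85, 87), (-105, 38, 86, 87, 89), (-95, 39, 88, 90, 91), (-85, 39, 91, 92, 94), (-75, 96, 95, 205, 228), (-65, 55, 96, 98, 199)]
scene [(65, 62, 56, 70, 113), (75, 8, 60, 61, 62)]
wrist [(-95, 106, 91, 92, 93), (-85, 418, 93, 93, 94), (-75, 475, 95, 96, 97), (-65, 1299, 98, 227, 238)]
wrist [(65, 30, 115, 115, 116)]
[-60.4  -0.3 211. ]
```

Handle is locked about 14° below level, with its upper face falling from z 98 to 83 mm. The tail is at about clamp x −155, z 59 mm. Now I'll approach the tail.

Emit:
arm_command:
  steps:
    - [[-0.02,0,0.01,0,0,0],[-0.045,0,0.03,0,0,0],[-0.07,0,0.05,0,0,0],[-0.09,0,0.07,0,0,0],[-0.098,0,0.09,0,0,0],[-0.098,0,0.105,0,0,0],[-0.098,0,0.116,0,0,0],[-0.098,0,0.121,0,0,0],[-0.098,0,0.121,0,0,0]]

```text
clock: 17.48
eef_pos: [0.5106, 0.0291, 0.0887]
tool_rot: [-0.001, 0.681, 0.732, -0.001]
contact_force: [0.1, -0.1, 0.1]
finger_gap: -0.002
finger_force: 0.0
```

```bash
python3 hd.py 7
```

```text
top [(-145, 26, 60, 61, 62), (-135, 22, 60, 63, 81), (-125, 88, 83, 204, 231), (-115, 34, 83, 85, 86), (-105, 37, 87, 88, 91), (-95, 37, 88, 91, 92), (-85, 39, 91, 93, 94), (-75, 33, 94, 95, 97), (-65, 42, 96, 97, 98)]
top [(65, 40, 113, 115, 117), (75, 30, 58, 61, 107)]
scene [(-175, 26, 92, 112, 138), (-165, 30, 53, 57, 80), (-125, 29, 82, 83, 85), (-115, 38, 84, 85, 87), (-105, 33, 87, 88, 88), (-95, 40, 88, 90, 92), (-85, 36, 91, 92, 94), (-75, 33, 93, 94, 96), (-65, 36, 95, 97, 98)]
scene []
wrist [(-165, 860, 106, 116, 118), (-155, 1727, 75, 105, 116), (-145, 14177, 103, 141, 152), (-135, 1259, 82, 161, 163), (-125, 1641, 83, 84, 85), (-115, 1842, 86, 86, 87), (-105, 2069, 88, 89, 90), (-95, 2328, 90, 91, 92), (-85, 2571, 93, 93, 94), (-75, 2897, 95, 96, 97), (-65, 2675, 97, 98, 99)]
wrist []
[-158.2   -0.9   91. ]
```

Emit:
arm_command:
  steps:
    - [[0,0,0.003,0,0,0],[0,0,0.006,0,0,0],[0,0,0.008,0,0,0],[0,0,0.01,0,0,0],[0,0,0.012,0,0,0],[0,0,0.014,0,0,0]]

```text
clock: 18.13
eef_pos: [0.5122, 0.0294, 0.077]
tool_rot: [0.0, 0.681, 0.733, 0.001]
contact_force: [-1.1, 2.9, 7.8]
finger_gap: -0.001
finger_force: 3.6
```

Emit:
arm_command:
  steps:
    - [[0,0,0.002,0,0,0],[0,0,0.004,0,0,0],[0,0,0.006,0,0,0]]

```text
clock: 18.38
eef_pos: [0.5123, 0.0292, 0.0709]
tool_rot: [0.001, 0.681, 0.733, 0.001]
contact_force: [0.1, 0.8, 6.6]
finger_gap: 0.003
finger_force: 2.6
```

Emit:
arm_command:
  steps:
    - [[0,0,0.002,0,0,0],[0,0,0.004,0,0,0],[0,0,0.006,0,0,0]]

```text
clock: 18.63
eef_pos: [0.5121, 0.0291, 0.0645]
tool_rot: [0.0, 0.681, 0.733, 0.0]
contact_force: [-0.6, 0.6, 3.9]
finger_gap: -0.003
finger_force: 1.3
```

Emit:
arm_command:
  steps:
    - [[0,0,0.002,0,0,0],[0,0,0.004,0,0,0]]

```text
clock: 18.8
eef_pos: [0.5123, 0.0289, 0.0609]
tool_rot: [0.001, 0.681, 0.733, 0.0]
contact_force: [-2.0, -1.9, 18.8]
finger_gap: -0.001
finger_force: 7.9
```

The force rise means the lever has met its own stop past centre. I'll let it go upwards.

Emit:
arm_command:
  steps:
    - [[0,0,-0.008,0,0,0],[-0.002,0,-0.03,0,0,0],[-0.015,0,-0.065,0,0,0],[-0.03,0,-0.1,0,0,0],[-0.045,0,-0.14,0,0,0],[-0.05,0,-0.18,0,0,0],[-0.05,0,-0.215,0,0,0],[-0.05,0,-0.23,0,0,0],[-0.05,0,-0.23,0,0,0],[-0.05,0,-0.23,0,0,0]]

```text
clock: 19.63
eef_pos: [0.5155, -0.0209, 0.2904]
tool_rot: [0.0, 0.681, 0.733, 0.0]
contact_force: [0.2, 0.1, -0.1]
finger_gap: 0.001
finger_force: 0.0
```

```bash
python3 hd.py 8
python3 - <<'E'
from h import *
t=load('top8');s=load('scene8')
a=cv2.resize(t['frame'][262:312,260:430],None,fx=4.7,fy=4.7,interpolation=cv2.INTER_CUBIC)
b=cv2.resize(s['frame'][235:335,220:370],None,fx=3.6,fy=3.6,interpolation=cv2.INTER_CUBIC)
im=np.zeros((600,800,3),np.uint8); im[:235,:799]=a; im[238:598,:540]=b; cv2.imwrite('pics/c8.png',im[...,::-1])
# bystander change
d=cv2.absdiff(t['frame'],load('top0')['frame']).max(2)>45; n,l,st,_=cv2.connectedComponentsWithStats(cv2.morphologyEx(d.astype(np.uint8),cv2.MORPH_OPEN,np.ones((2,2))));print(st[1:][st[1:,4]>12])
E
```

```text
top [(-145, 34, 191, 193, 194), (-135, 56, 182, 185, 189), (-125, 50, 174, 177, 180), (-115, 35, 161, 165, 167), (-105, 28, 175, 177, 178), (-95, 53, 169, 172, 176), (-85, 51, 161, 163, 166), (-75, 45, 152, 155, 157), (-65, 47, 143, 145, 147)]
top [(65, 34, 63, 81, 93), (75, 30, 69, 72, 76), (85, 6, 51, 51, 54)]
scene [(-145, 27, 192, 193, 194), (-135, 30, 185, 187, 190), (-125, 23, 174, 178, 180), (-115, 22, 164, 165, 168), (-105, 73, 65, 159, 176), (-95, 41, 65, 170, 174), (-85, 26, 160, 162, 165), (-75, 30, 150, 154, 157), (-65, 24, 143, 144, 148)]
scene [(65, 45, 51, 70, 82), (75, 20, 51, 72, 76)]
wrist [(-145, 441, 195, 195, 196), (-135, 719, 187, 190, 193), (-125, 642, 177, 181, 183), (-115, 354, 166, 169, 171), (-105, 680, 159, 176, 180), (-95, 613, 173, 176, 179), (-85, 516, 164, 166, 169)]
wrist []
[-208.     0.3  288.2]
[[  426   201     8     7    42]
 [  439   204    15    19   217]
 [  420   207     3     6    14]
 [  368   219    61   107  2396]
 [  416   218    10     5    24]
 [  580   222     9    16    94]
 [  459   222   181   258 29849]
 [  573   228     2    10    20]
 [  218   248    28    52   688]
 [  271   280    48    18   653]
 [  413   281     2    11    22]
 [  410   285     2     7    14]
 [  171   294    53    28   772]
 [  418   315    11    10    70]
 [  408   316     4     6    16]
 [  333   369    16    70   548]
 [    0   399   183    81  7247]
 [  382   440    22    12   154]
 [  414   441    59    26   580]]
```

View pics/c8.png

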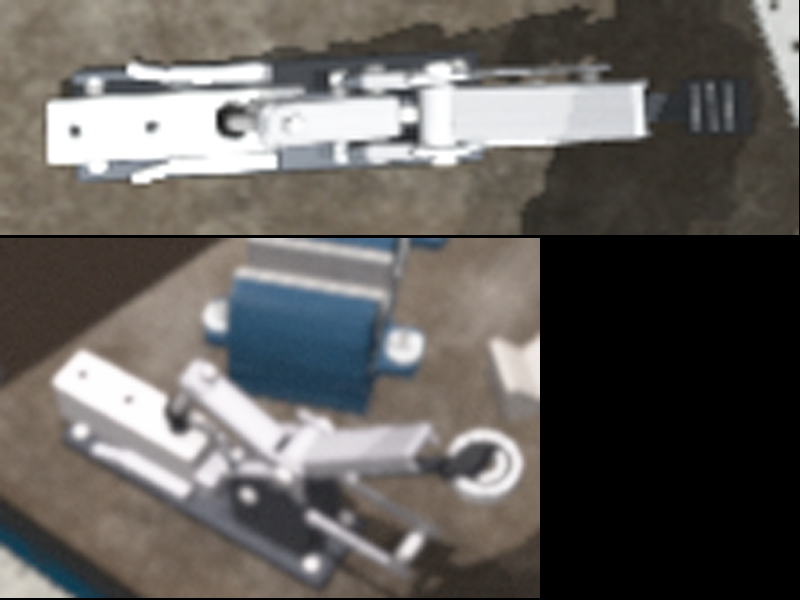

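Final view: the clamp is open with its handle raised again. The block is still seated; its middle hole is at the same pixel as before clamping (292,288.5), and the jaw pad is clear above the pin. Handing in.

```bash
python3 -c "
from cell import arm
print(arm.close_job())"
```

```text
the job is handed in; nothing more can be done
None
```

I seated the block on its stop, locked the clamp over the pin, sprang it open again with the release lever, and handed the job in at about 20 s of the 72 s. The raised jaw pad hid the pin, so I did not see that it is flush, and I only glanced at the bystanders through the arm's shadow.

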